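# Emboss the sample label with the red hand stamp

## Task

Take the red-handled hand stamp and emboss the sample label inside its red ring: set the stamp's face squarely down in the ring, press the sprung plate about halfway down without ramming it, hold it there for a second, then lift straight off without sliding. Stand the red stamp upright back on the dark mat and let go of it; leave the blue stamp as it stands.

Things in the scene. Friction and masses are not known exactly. Their poses are not given: they have to be found in the camera images.
- red_stamp: hand stamp with a red cylindrical handle, standing upright on the dark mat. 90 mm tall in all: round flat face and brass foot 34 mm across from 0 to 13 mm, neck 18 mm across up to 22 mm, handle 26 mm across from 26 to 83 mm, then a rounded top. Its origin is the centre of its face (underside); its z axis points up through the handle. About 120 g; it is round, so its yaw does not matter
- blue_stamp: hand stamp of the same shape and size with a blue handle, standing on the same mat, 85 to 115 mm from the red one centre to centre; either may be the left one. Origin at the centre of its face. Not needed: leave it alone
- stamp_mat: flat dark rubber mat with a grey top, 100 x 200 x 4 mm (x, y, z), fixed to the worktop; its origin is the centre of its underside, so its top is 4 mm above the origin. x and y run along its short and long side
- label_plate: sprung metal plate 74 x 134 mm with a white label, over a fixed grey base 94 x 154 mm at any yaw. Origin: centre of the label's RED ring (44 mm inside) on the top surface, 34 mm above the worktop; the blue ring's centre lies 60 mm along -y. Moves only straight down, 8 mm at most, and springs back: starts to sink at about 2 N, 4 mm down at 7 N, stop at 12 N. z is up
Mind the look-alikes: they are no part of the job. Several things have the shape of the red_stamp; the one meant has the colours described above.

How it is judged:
By the outcome, as a careful person would: the job done as asked, in the order asked, and still so for the second after the job is handed in, with the robot touching nothing.
It also fails if it takes over 45 s, if anything falls off the work surface, if the arm or the gripper's body presses on something with over 40 N, if the wrist force passes 120 N, or if a joint passes its speed limit or range.

## Robot

A 7-joint arm with a two-finger parallel gripper is mounted at the origin on a cart in front of the work surface, level with it; the furniture and walls round the work are solid. World frame = base frame: x ahead of the robot, y to its left, z up, the work surface at z = 0. Lengths are in m, angles in rad, forces in N, time in s.
With the tool pointing down it reaches from about 0.4 to 0.85 m from the base axis. Payload 4.4 kg.
Tool frame: the origin (TCP) lies on the mounting face of the last link; the fingertips stand 199 mm ahead of it and the grasp point (between the pads) lies 180 mm ahead of it; x points along the fingers, z is the direction in which the jaws open and shut, and the axes are right-handed (so a half turn about x gives the same grasp; the last joint's range is limited). The gripper opens to 94 mm and grips with 3 to 60 N. Pads are 16 mm wide; open, the fingers measure 119 mm over their backs; the gripper's body (75 mm by 177 mm) begins 78 mm behind the grasp point.
Start: joints at [-1.187, 0.628, 0.038, 1.517, -0.027, 0.996, -0.02], TCP at [0.283, 0.585, 0.405] pointing down, gripper open.
Joint ranges: [-3.06, 3.06], [-0.37, 2.12], [-1.25, 1.32], [0.18, 2.47], [-1.1, 4.24], [0.23, 1.98], [-2.94, 2.94]. Speed limits (rad/s): [2.57, 2.57, 3.14, 3.14, 3.14, 3.14, 3.14].

## Interface

Orientations are given as a rotation vector (axis times angle).
In Python, from cell import * gives the robot as it stands.
- The arm moves only by the tool arm_command, never from a script. Its argument "plan" is a list of rows, each a list of 3 entries, a list of its own where there are three numbers: the shift along the world's x, y, z each as a share of 2 cm, from -1 to 1, then the turn, a rotation vector about the world's x, y, z each as a share of 6 degrees, from -1 to 1, then the closure in counts, from 0 (fully open) to 255 (shut). In form: [[[dx, dy, dz], [wx, wy, wz], hand], ...]. A call has 1 to 5 rows; each row shifts and turns the commanded pose from where the row before left it; what a row does not reach is not made up. A row lasts 1/10 s, in which the tool goes at most 50 mm and 8.59 degrees, less where a joint would pass 70% of its speed; a pose out of reach is approached as far as the arm can. A call with a number of a shift or a turn outside -1 to 1 is refused whole. A call with a gripper value outside its range is refused whole. The fingers move at their own pace and stop on an object; the grip force is fixed at half the most. Time passes only in rows, so rows that do not move let the fingers close. It gives the time, the measured TCP pose, the force and the opening at its end, in the units of the state.
- read_state(): the state, without advancing time (a new reading comes with each control period).
- snapshot(name): name is "scene" or "side" or "wrist"; returns the picture (384x512x3 uint8, blue, green, red); there is no depth.
- calibration(name): a dict with "mtx" (3x3 intrinsics, pixels), "world_from_camera" (4x4, takes a point from camera to world coordinates); the wrist camera has in their place "mount" (4x4, takes a point from camera to tool coordinates, whose origin is the TCP and whose axes are the tool frame's). Camera axes: x right, y up, looking along -z (the intrinsics and any distortion apply to the point x, -y, -z); pixel columns grow to the right and rows downward; lengths in m; the calibration is good to about 2 mm. A picture is of the moment at which its call begins: read the wrist's pose just before it. calibration takes no time and is no camera call.
- hand_in(): hands the job in, once; it reports no verdict.
Trained networks look in the newest picture that a camera, given by its name, has taken for a name from the list of things; names that differ only in an ending like _2 or _b are one class to them, and where a whole thing is asked for, a point or a joint stands for the part that bears it (a point fixed in the world has none). Each returns a list of dicts, best first, with "conf" (0 to 1); they miss things now and then, are a little off and sometimes report something else, mostly with a low value. They report only what shows in the picture. A call takes as long as a camera call. They do not tell look-alikes from the thing itself.
- cut_out(camera, query): "pixels" (384x512 bool, what is visible of it).
- place_of(camera, query): "xyz" ([x, y, z] in m, in world coordinates, good to about 4 mm: a listed point, or the origin of a listed thing).
The state is a dict: "clock": time; "qpos": joint angles; "joint_vel": joint speeds; "tau": joint torques, N m; "tcp_pos": TCP position; "tcp_rot": TCP orientation; "wrist_force": force on the tool from outside, world axes, zero at the start; "wrist_torque": the same for the moment, N m; "finger_gap": finger opening in m.
Only numpy, scipy, OpenCV 4.12 (cv2) and the standard library are available. Lean on these libraries where they do the work, as an engineer would, in place of code of your own. Each camera call takes 0.05 s, during which the arm holds its last target. There are 200 camera calls.

## Working session

There is one attempt and no reset: what is moved stays moved. The work goes in short steps, Python scripts to look and compute and a tool call to move; the robot and the scene stay as the last step left them, time stands still between calls to the robot, and variables do not carry over. Pictures are saved under pics/ and viewed, about 8 in all and at most 12, crops included, and the job is handed in when it is done.

Besides the shell and the picture viewer there is one more tool, called after "Emit:" by a JSON object that holds its "op" and its "data", one argument or row to a line. arm_command: Moves the arm, as the interface text tells. Its arguments: {"type":"object","properties":{"plan":{"type":"array"}},"required":["plan"]}

```bash
mkdir -p pics; ls; python3 - <<'E'
from cell import *
import cv2,numpy as np
s=read_state();print(s)
ims=[snapshot(n) for n in("scene","side")]
for n in("scene","side"):
    for q in("red_stamp","stamp_mat","label_plate"):
        try:
            for d in place_of(n,q): print(n,q,np.round(d["xyz"],3),round(d["conf"],2))
        except Exception as e: print(n,q,e)
cv2.imwrite("pics/a.png",ims[0]);cv2.imwrite("pics/b.png",ims[1])
for n in("scene","side","wrist"):print(calibration(n))
E
```

```text
pics
{'clock': 0.0, 'qpos': array([-1.18679575,  0.6293094 ,  0.03843427,  1.51834766, -0.02700331,
        0.99626749, -0.02000471]), 'joint_vel': array([ 0.00018482,  0.00043506, -0.00069917, -0.00091656, -0.00056631,
       -0.00011062,  0.00120807]), 'tau': array([ 2.69530710e-04, -5.49720168e+01,  1.14300672e+00, -1.86636060e+01,
       -5.25028026e-02,  2.34705146e-02,  1.62239935e-04]), 'tcp_pos': array([0.28245287, 0.58510682, 0.40378394]), 'tcp_rot': array([-0.8728175 ,  1.39060451,  0.87121586]), 'wrist_force': array([-0.17081583,  0.22748502,  0.52554703]), 'wrist_torque': array([-0.01260483, -0.02021712, -0.02251381]), 'finger_gap': 0.09431918577272876}
scene red_stamp [0.458 0.072 0.002] 0.84
scene red_stamp [0.516 0.18  0.003] 0.82
scene red_stamp [ 0.364  0.244 -0.003] 0.58
scene red_stamp [0.618 0.248 0.002] 0.57
scene stamp_mat [0.498 0.232 0.002] 0.88
scene label_plate [ 0.489 -0.223  0.036] 0.94
scene label_plate [0.485 0.283 0.007] 0.35
side red_stamp [0.515 0.181 0.005] 0.87
side red_stamp [ 0.455  0.063 -0.005] 0.85
side red_stamp [0.365 0.238 0.002] 0.59
side r
[... 795 characters left out ...]
,
       [-0.00482475,  0.59199545, -0.80592686, -0.77179802],
       [ 0.00179453,  0.80594007,  0.59199441,  0.65061473],
       [ 0.        ,  0.        ,  0.        ,  1.        ]])}
{'mtx': array([[311.03523094,   0.        , 251.81476855],
       [  0.        , 311.03523094, 193.29071232],
       [  0.        ,   0.        ,   1.        ]]), 'mount': array([[-7.52261589e-04,  2.58084011e-01, -9.66122186e-01,
         1.86203533e-02],
       [ 8.71962536e-04,  9.66122261e-01,  2.58083352e-01,
         7.48528942e-02],
       [ 9.99999337e-01, -6.48276159e-04, -9.51816256e-04,
         6.36800412e-04],
       [ 0.00000000e+00,  0.00000000e+00,  0.00000000e+00,
         1.00000000e+00]])}
```

```bash
python3 - <<'E'
import cv2,numpy as np
a=cv2.imread("pics/a.png");b=cv2.imread("pics/b.png")
cv2.imwrite("pics/ab.png",cv2.resize(np.vstack([a,b]),(800,600)) if 0 else np.hstack([a,b])[:, :])
E
python3 - <<'E'
import cv2
for n in "ab":
    cv2.imwrite(f"pics/{n}2.png",cv2.resize(cv2.imread(f"pics/{n}.png"),(800,600),interpolation=cv2.INTER_CUBIC))
E
```

```text
(no output)
```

View pics/a2.png

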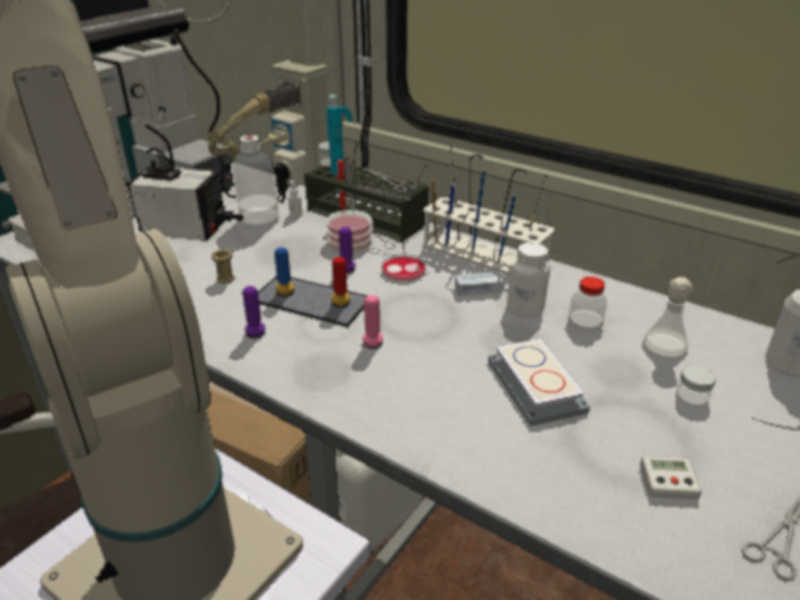

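View pics/b2.png

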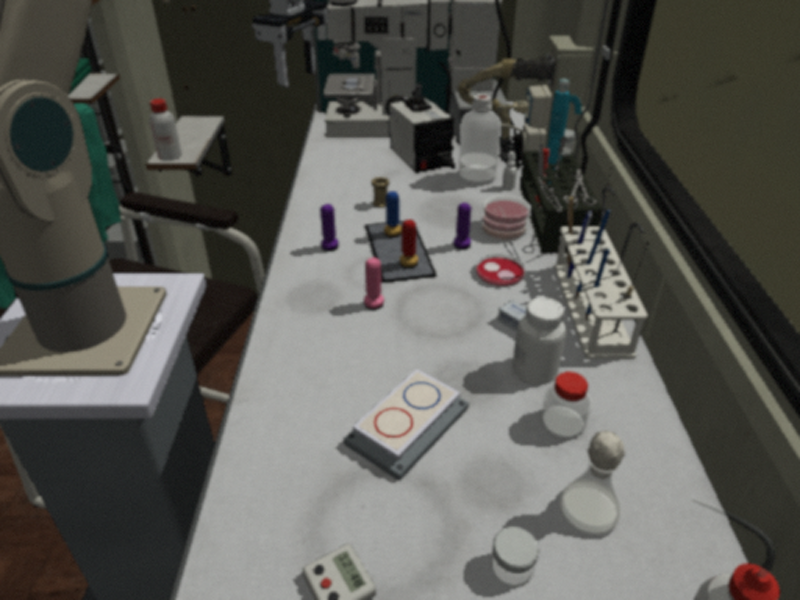

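The candidates in picture a2 (800x600) are:
- Red with brass foot on the mat, at (340,282). This is the target.
- Blue on the mat, at (283,272).
- Pink, at (373,322).
- Purple, at (254,312) and (346,248).

In b2 red is at (409,243). The red ring is at (548,381) in a2 and (393,422) in b2.

```bash
cat > h.py <<'E'
from cell import *
import cv2,numpy as np
from scipy.spatial.transform import Rotation as R
def cam(n,s=None):
    c=calibration(n)
    if n!="wrist": return c["mtx"],c["world_from_camera"]
    T=np.eye(4);T[:3,:3]=R.from_rotvec(s["tcp_rot"]).as_matrix();T[:3,3]=s["tcp_pos"]
    return c["mtx"],T@c["mount"]
def ray(KT,uv):
    K,T=KT;d=np.linalg.solve(K,[uv[0],uv[1],1]);d=T[:3,:3]@(d*[1,-1,-1]);return T[:3,3],d
def onz(KT,uv,z):
    o,d=ray(KT,uv);return o+d*(z-o[2])/d[2]
def proj(KT,p):
    K,T=KT;q=np.linalg.inv(T)@np.append(p,1);q=K@(q[:3]*[1,-1,-1]);return q[:2]/q[2]
def ringfit(im,KT,p0,z,color,rmax=.035):
    """centre of ring from coloured pixels, projected to plane z"""
    hsv=cv2.cvtColor(im,cv2.COLOR_BGR2HSV);h,s,v=[hsv[...,i].astype(int) for i in range(3)]
    m=((h<12)|(h>165)) if color=="red" else ((h>95)&(h<135))
    m&=(s>70)&(v>60)
    P=[]
    for y,x in zip(*np.nonzero(m)):
        w=onz(KT,(x,y),z)
        if np.hypot(*(w-p0)[:2])<rmax:P.append(w[:2])
    P=np.array(P)
    if len(P)<15:return None
    for _ in range(3):
        A=np.c_[2*P,np.ones(len(P))];c=np.linalg.lstsq(A,(P**2).sum(1),rcond=None)[0]
        r=np.sqrt(c[2]+c[0]**2+c[1]**2);e=np.abs(np.hypot(*(P-c[:2]).T)-r);P=P[e<max(.004,2*np.median(e))]
    return np.round(c[:2],4),round(r,4),len(P)
E
python3 - <<'E'
from h import *
s=read_state();M=R.from_rotvec(s["tcp_rot"]).as_matrix();print(M.round(3))
for n,f,ur,ub in(("scene","a",(548,381),(529,355)),("side","b",(393,422),(422,395))):
    im=cv2.imread(f"pics/{f}.png");KT=cam(n)
    for c,u in(("red",ur),("blue",ub)):
        p0=onz(KT,np.array(u)*.64,.034);print(n,c,p0.round(3),ringfit(im,KT,p0,.034,c))
    hsv=cv2.cvtColor(im,cv2.COLOR_BGR2HSV).astype(int);h=hsv[...,0]
    # red and blue handles: mask near location, centroid on plane of axis mid-height .0585+? 
    for c,u in(("red",{"a":(340,277),"b":(409,238)}[f]),("blue",{"a":(283,266),"b":(392,208)}[f])):
        m=((h<8)|(h>170)) if c=="red" else ((h>95)&(h<130))
        m=m&(hsv[...,1]>110)
        k=np.zeros(m.shape,np.uint8);x,y=(np.array(u)*.64).astype(int);k[y-25:y+25,x-14:x+14]=1
        yy,xx=np.nonzero(m&(k>0));uv=(xx.mean(),yy.mean());print(n,c,len(xx),onz(KT,uv,.004+.057).round(4), xx.min(),xx.max(),yy.min(),yy.max())
    for t,u in(("bottlebase",{"a":(522,315),"b":(538,380)}[f]),("redcapjar",{"a":(588,328),"b":(565,430)}[f])):
        print(t,onz(KT,np.array(u)*.64,0).round(3))
E
```

```text
[[-0.    -0.901  0.435]
 [-0.     0.435  0.901]
 [-1.     0.    -0.   ]]
scene red [ 0.492 -0.225  0.034] (array([ 0.4923, -0.2234]), np.float64(0.0235), 88)
scene blue [ 0.532 -0.176  0.034] None
scene red 179 [0.5174 0.1794 0.061 ] 213 221 164 187
scene blue 143 [0.4852 0.2814 0.061 ] 177 184 159 180
bottlebase [ 0.67  -0.101  0.   ]
redcapjar [ 0.699 -0.21   0.   ]
side red [ 0.493 -0.222  0.034] (array([ 0.4927, -0.2212]), np.float64(0.0235), 96)
side blue [ 0.531 -0.175  0.034] None
side red 176 [0.5179 0.1782 0.061 ] 257 265 141 163
side blue 126 [0.4874 0.2835 0.061 ] 247 254 123 143
bottlebase [ 0.702 -0.113  0.   ]
redcapjar [ 0.721 -0.206  0.   ]
```

Emit:
{"op": "arm_command", "data": {
  "plan": [
    [[0.58,-1,0],[0,0,0],0],
    [[0.58,-1,0],[0,0,0],0],
    [[0.58,-1,0],[0,0,0],0],
    [[0.58,-1,0],[0,0,0],0],
    [[0.58,-1,0],[0,0,0],0]
  ]
}}

```text
clock: 0.9
tcp_pos: [0.341, 0.4845, 0.4048]
tcp_rot: [-0.872, 1.389, 0.872]
wrist_force: [0.1, 0.2, 0.2]
finger_gap: 0.0942
```

Emit:
{"op": "arm_command", "data": {
  "plan": [
    [[0.58,-1,0],[0,0,0],0],
    [[0.58,-1,0],[0,0,0],0],
    [[0.58,-1,0],[0,0,0],0],
    [[0.58,-1,0],[0,0,0],0],
    [[0.58,-1,0],[0,0,0],0]
  ]
}}

```text
clock: 1.4
tcp_pos: [0.399, 0.3845, 0.4048]
tcp_rot: [-0.872, 1.389, 0.872]
wrist_force: [-0.9, -0.3, 0.5]
finger_gap: 0.0939
```

Emit:
{"op": "arm_command", "data": {
  "plan": [
    [[0.58,-1,0],[0,0,0],0],
    [[0.58,-1,0],[0,0,0],0],
    [[0.58,-1,0],[0,0,0],0],
    [[0.58,-1,0],[0,0,0],0],
    [[0.58,-1,0],[0,0,0],0]
  ]
}}

```text
clock: 1.9
tcp_pos: [0.457, 0.2845, 0.4048]
tcp_rot: [-0.872, 1.389, 0.872]
wrist_force: [0.1, -0.4, 0.9]
finger_gap: 0.0942
```

Emit:
{"op": "arm_command", "data": {
  "plan": [
    [[0.58,-1,0],[0,0,0],0],
    [[0.58,-1,0],[0,0,0],0],
    [[0.58,-1,0],[0,0,0],0],
    [[0.58,-1,0],[0,0,0],0],
    [[0.58,-1,0],[0,0,0],0]
  ]
}}

```text
clock: 2.4
tcp_pos: [0.515, 0.1845, 0.4048]
tcp_rot: [-0.872, 1.389, 0.872]
wrist_force: [0.5, 0.3, -0.8]
finger_gap: 0.0937
```

```bash
python3 - <<'E'
from h import *
s=read_state();im=snapshot("wrist");KT=cam("wrist",s);print(s["tcp_pos"])
print([ (np.round(d["xyz"],4),round(d["conf"],2)) for d in place_of("wrist","red_stamp")])
for p in((.5177,.179,.004),(.5177,.179,.094),(.486,.282,.094)):
    u=proj(KT,p);print(u);cv2.drawMarker(im,tuple(int(t) for t in u),(0,255,0),0,10)
cv2.imwrite("pics/w1.png",im)
E
```

```text
[0.51503752 0.18452764 0.40484493]
[(array([ 0.3697,  0.2403, -0.0025]), 0.9), (array([0.518 , 0.1806, 0.0022]), 0.85), (array([ 0.4617,  0.0683, -0.0028]), 0.77), (array([ 0.6216,  0.2452, -0.0021]), 0.67)]
[247.87120186 175.91978071]
[246.83948188 194.80440992]
[333.06007392 117.37261096]
```

View pics/w1.png

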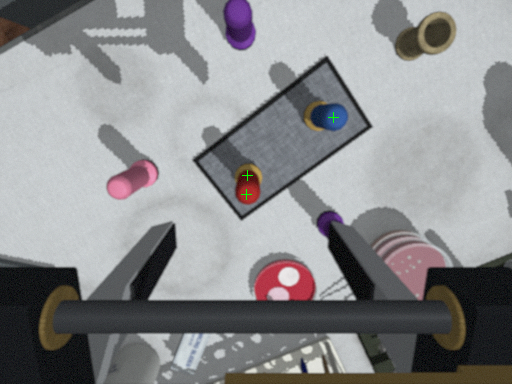

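w1 shows the red stamp with brass foot on the mat. Its base is at (248,176) and its top at about (247,195), matching my estimate. Blue is at (333,117) and pink at (132,180). I'll descend to a grip about 48 mm above the face.

Emit:
{"op": "arm_command", "data": {
  "plan": [
    [[0.13,-0.28,-0.96],[0,0,0],0],
    [[0,0,-0.96],[0,0,0],0],
    [[0,0,-0.96],[0,0,0],0],
    [[0,0,-0.96],[0,0,0],0],
    [[0,0,-0.96],[0,0,0],0]
  ]
}}

```text
clock: 3.0
tcp_pos: [0.5167, 0.1811, 0.3081]
tcp_rot: [-0.872, 1.388, 0.873]
wrist_force: [0.2, 0.2, 0.5]
finger_gap: 0.0938
```

Emit:
{"op": "arm_command", "data": {
  "plan": [
    [[0,0,-0.96],[0,0,0],0],
    [[0,0,-0.96],[0,0,0],0],
    [[0,0,-0.96],[0,0,0],0],
    [[0,0,-0.96],[0,0,0],0],
    [[0,0,0],[0,0,0],0]
  ]
}}

```text
clock: 3.5
tcp_pos: [0.5158, 0.1807, 0.2299]
tcp_rot: [-0.872, 1.393, 0.875]
wrist_force: [-1.1, -0.9, 0.1]
finger_gap: 0.0939
```

```bash
python3 - <<'E'
from h import *
s=read_state();im=snapshot("wrist");print(s["tcp_pos"],s["wrist_force"])
c=snapshot("scene")[130:230,150:300]
cv2.imwrite("pics/w2.png",np.hstack([im[:,:],cv2.resize(c,(288,192)).repeat(2,0)[:384]]))
E
```

```text
[0.51579321 0.18067441 0.22991672] [-1.06024382 -0.85265495  0.12136948]
```

View pics/w2.png

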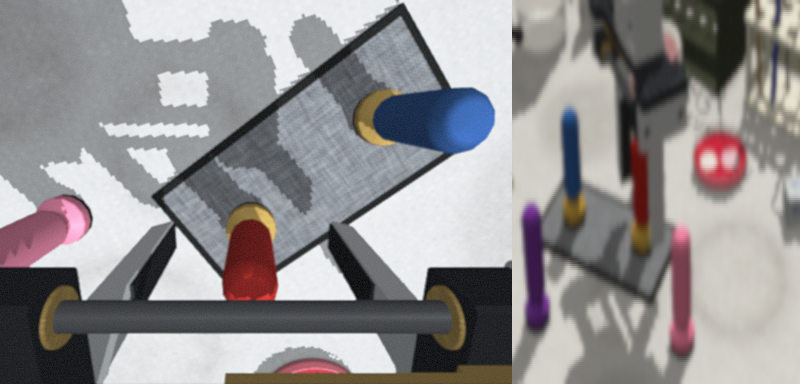

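w2 shows the red handle centred between the fingers, foot at (250,220), and blue well clear. I'll make a small centring shift, then close.

Emit:
{"op": "arm_command", "data": {
  "plan": [
    [[0.09,-0.08,0.05],[0,0,0],0],
    [[0,0,0],[0,0,0],120],
    [[0,0,0],[0,0,0],255],
    [[0,0,0],[0,0,0],255],
    [[0,0,0],[0,0,0],255]
  ]
}}

```text
clock: 4.1
tcp_pos: [0.519, 0.1782, 0.2331]
tcp_rot: [-0.872, 1.389, 0.872]
wrist_force: [0.3, -0.2, 0.6]
finger_gap: 0.0655
```

Emit:
{"op": "arm_command", "data": {
  "plan": [
    [[0,0,0],[0,0,0],255],
    [[0,0,0],[0,0,0],255],
    [[0,0,0],[0,0,0],255],
    [[0,0,0],[0,0,0],255],
    [[0,0,0],[0,0,0],255]
  ]
}}

```text
clock: 4.6
tcp_pos: [0.519, 0.1781, 0.2328]
tcp_rot: [-0.872, 1.389, 0.872]
wrist_force: [-0.2, 0.8, -1.8]
finger_gap: 0.0252
```

```bash
python3 - <<'E'
from h import *
s=read_state();print(s["tcp_pos"],s["tcp_rot"],s["finger_gap"],s["wrist_force"],R.from_rotvec(s["tcp_rot"]).as_matrix().round(4))
E
```

```text
[0.5189643  0.17813576 0.23284794] [-0.87182286  1.38922605  0.87186983] 0.025215193916530675 [-0.20429751  0.84423145 -1.83575105] [[-2.000e-04 -9.005e-01  4.348e-01]
 [-1.000e-04  4.348e-01  9.005e-01]
 [-1.000e+00  1.000e-04 -1.000e-04]]
```

Gripped, gap 25.2 mm. Lifting and carrying.

Emit:
{"op": "arm_command", "data": {
  "plan": [
    [[0,0,0.5],[0,0,0],255],
    [[0,0,1],[0,0,0],255],
    [[0,0,1],[0,0,0],255],
    [[0,0,1],[0,0,0],255],
    [[0,0,1],[0,0,0],255]
  ]
}}

```text
clock: 5.1
tcp_pos: [0.5188, 0.1781, 0.3242]
tcp_rot: [-0.872, 1.389, 0.872]
wrist_force: [-0.4, -0.2, -1.2]
finger_gap: 0.0258
```

Emit:
{"op": "arm_command", "data": {
  "plan": [
    [[0,-0.5,1],[0,0,0],255],
    [[-0.06,-1,1],[0,0,0],255],
    [[-0.07,-1,0],[0,0,0],255],
    [[-0.07,-1,0],[0,0,0],255],
    [[-0.07,-1,0],[0,0,0],255]
  ]
}}

```text
clock: 5.6
tcp_pos: [0.5133, 0.0874, 0.3637]
tcp_rot: [-0.872, 1.388, 0.872]
wrist_force: [-0.2, 0.6, -1.5]
finger_gap: 0.0253
```

Emit:
{"op": "arm_command", "data": {
  "plan": [
    [[-0.07,-1,0],[0,0,0],255],
    [[-0.07,-1,0],[0,0,0],255],
    [[-0.07,-1,0],[0,0,0],255],
    [[-0.07,-1,0],[0,0,0],255],
    [[-0.07,-1,0],[0,0,0],255]
  ]
}}

```text
clock: 6.1
tcp_pos: [0.5062, -0.0126, 0.3635]
tcp_rot: [-0.872, 1.389, 0.872]
wrist_force: [0.3, -0.3, -0.9]
finger_gap: 0.0254
```

Emit:
{"op": "arm_command", "data": {
  "plan": [
    [[-0.07,-1,0],[0,0,0],255],
    [[-0.07,-1,0],[0,0,0],255],
    [[-0.07,-1,0],[0,0,0],255],
    [[-0.07,-1,0],[0,0,0],255],
    [[-0.07,-1,0],[0,0,0],255]
  ]
}}

```text
clock: 6.6
tcp_pos: [0.4993, -0.1126, 0.3635]
tcp_rot: [-0.872, 1.389, 0.872]
wrist_force: [-0.5, -0.5, -1.6]
finger_gap: 0.0253
```

Emit:
{"op": "arm_command", "data": {
  "plan": [
    [[-0.07,-1,0],[0,0,0],255],
    [[-0.07,-1,0],[0,0,0],255],
    [[-0.07,-1,0],[0,0,0],255],
    [[-0.07,-1,0],[0,0,0],255],
    [[-0.07,-0.5,0],[0,0,0],255]
  ]
}}

```text
clock: 7.1
tcp_pos: [0.4921, -0.2037, 0.3634]
tcp_rot: [-0.871, 1.39, 0.869]
wrist_force: [-0.3, 0.1, -1.0]
finger_gap: 0.0249
```

```bash
python3 - <<'E'
from h import *
s=read_state();print(s["clock"],s["tcp_pos"],s["tcp_rot"],s["finger_gap"],s["wrist_force"],s["qpos"].round(2))
V=[]
for n in("scene","side","wrist"):
    s=read_state();im=snapshot(n);KT=cam(n,s)
    print(n,[ (np.round(d["xyz"],4),round(d["conf"],2)) for d in place_of(n,"red_stamp")[:2]])
    print(ringfit(im,KT,np.array([.4925,-.2223,.034]),.034,"red"))
    cv2.imwrite(f"pics/c_{n}.png",im)
    f=s["tcp_pos"]-[0,0,.228]; u=proj(KT,f).astype(int);r=proj(KT,[.4925,-.2223,.034]);print(u,r)
    if n!="wrist":
        x,y=((u+r)/2).astype(int);V.append(cv2.resize(im[max(y-80,0):,max(x-70,0):][:140,:140],(400,400),interpolation=cv2.INTER_CUBIC));print("crop origin",max(x-70,0),max(y-80,0))
cv2.imwrite("pics/c.png",np.hstack(V))
E
```

```text
7.1 [ 0.49205954 -0.20370412  0.36338617] [-0.87089051  1.39017369  0.86923924] 0.02492973198825562 [-0.30162205  0.07924519 -0.95945644] [ 0.32  0.51  0.03  1.89 -0.02  0.74  1.48]
scene [(array([ 0.3642,  0.2431, -0.003 ]), 0.86), (array([ 0.6201,  0.2478, -0.0021]), 0.77)]
(array([ 0.4924, -0.2236]), np.float64(0.0235), 75)
[347 203] [349.6348358  243.38751474]
crop origin 278 143
side [(array([ 0.4909, -0.1998,  0.1344]), 0.86)]
(array([ 0.4927, -0.2212]), np.float64(0.0235), 90)
[250 225] [251.25137132 270.15998763]
crop origin 180 167
wrist [(array([ 0.4597,  0.0698, -0.0006]), 0.77), (array([ 0.486 , -0.1949,  0.1324]), 0.7)]
(array([ 0.4962, -0.2228]), np.float64(0.0261), 411)
[250 219] [232.09617469 194.48676144]
```

View pics/c.png

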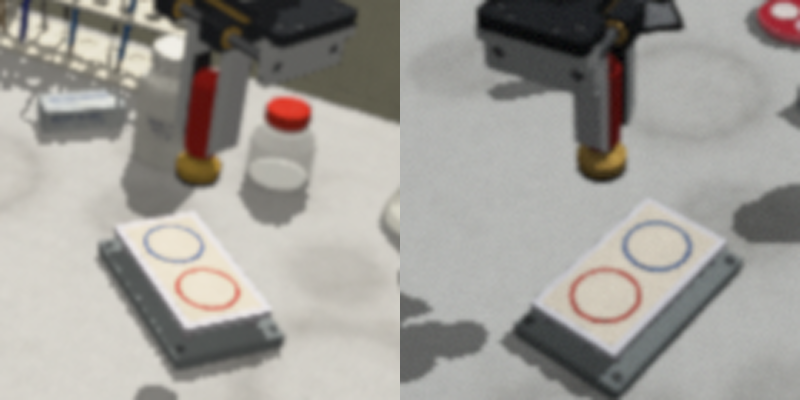

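c shows the stamp held with its brass foot at (198,166) in the left crop, above and beyond the red ring at (208,288). In the right crop the foot is at (602,160) and the ring at (605,295). I'll lower to a hover and measure the foot against the ring.

Emit:
{"op": "arm_command", "data": {
  "plan": [
    [[0,-0.45,-0.8],[0,0,0],255],
    [[0,-0.45,-0.8],[0,0,0],255],
    [[0,0,-0.8],[0,0,0],255],
    [[0,0,-0.8],[0,0,0],255],
    [[0,0,-0.8],[0,0,0],255]
  ]
}}

```text
clock: 7.9
tcp_pos: [0.493, -0.2187, 0.2823]
tcp_rot: [-0.873, 1.388, 0.873]
wrist_force: [0.7, 0.1, -1.4]
finger_gap: 0.0256
```

Emit:
{"op": "arm_command", "data": {
  "plan": [
    [[0,0,0],[0,0,0],255],
    [[0,0,0],[0,0,0],255]
  ]
}}

```text
clock: 8.1
tcp_pos: [0.4929, -0.2191, 0.283]
tcp_rot: [-0.872, 1.389, 0.873]
wrist_force: [0.1, 0.7, -1.9]
finger_gap: 0.0256
```

```bash
cat > m.py <<'E'
from h import *
from scipy.optimize import least_squares
import sys
tag=sys.argv[1]
s=read_state();t=s["tcp_pos"];print(s["clock"],t,R.from_rotvec(s["tcp_rot"]).as_matrix()[:,0].round(4),s["wrist_force"])
V=[];obs=[]
for n in("scene","side"):
    im=snapshot(n);KT=cam(n);hsv=cv2.cvtColor(im,cv2.COLOR_BGR2HSV).astype(int)
    u=proj(KT,t-[0,0,.2215]).astype(int)
    m=(hsv[...,0]>13)&(hsv[...,0]<32)&(hsv[...,1]>110)
    k=np.zeros(m.shape,bool);k[u[1]-22:u[1]+22,u[0]-22:u[0]+22]=1;m&=k
    yy,xx=np.nonzero(m);b=(xx.min(),xx.max(),yy.min(),yy.max());print(n,"foot bbox",b,len(xx))
    # foot widest columns and lower edge: compare with the model silhouette
    def sil(p):
        a=np.linspace(0,2*np.pi,60);q=np.array([proj(KT,p+np.array([.017*np.cos(x),.017*np.sin(x),z])) for x in a for z in(0,.011)])
        return q[:,0].min(),q[:,0].max(),q[:,1].max()
    obs.append((sil,(b[0]-.5,b[1]+.5,b[3]+.5)))
    x,y=u;V.append(cv2.resize(im[y-60:y+60,x-60:x+60],(400,400),interpolation=cv2.INTER_CUBIC))
f=lambda p:np.concatenate([np.subtract(g(p),o) for g,o in obs])
r=least_squares(f,t-[0,0,.228],diff_step=1e-4);print("face",r.x.round(4),"minus tcp",(r.x-t).round(4),"res",r.fun.round(1))
cv2.imwrite(f"pics/m{tag}.png",np.hstack(V))
E
python3 m.py 1
```

```text
8.1 [ 0.49288049 -0.219092    0.28298579] [-4.e-04  5.e-04 -1.e+00] [ 0.07967884  0.7064481  -1.89323084]
scene foot bbox (np.int64(343), np.int64(356), np.int64(228), np.int64(238)) 106
side foot bbox (np.int64(244), np.int64(258), np.int64(254), np.int64(265)) 117
face [ 0.6086 -0.0728 -0.0517] minus tcp [ 0.1157  0.1463 -0.3347] res [-49.5 -49.   13.5  49.5  49.  -13.5]
```

View pics/m1.png

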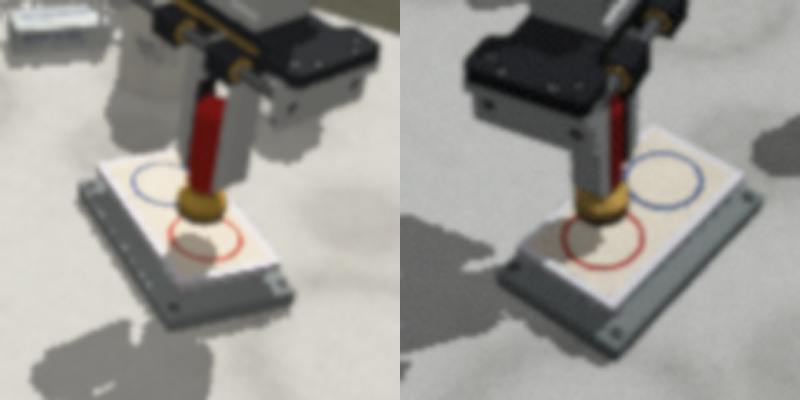

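m1 shows the foot hovering over the far edge of the red ring: foot (202,205) against ring (206,238) on the left, foot (602,207) against ring (603,240) on the right. The fit failed because of a closure bug, so I'll fix that and measure again.

```bash
sed -i 's/def sil(p):/def sil(p,KT=KT):/; s/,110)/,110)/; s/\[...,1\]>110)$/[...,1]>95)/' m.py; python3 m.py 2
```

```text
8.2 [ 0.49309853 -0.21957322  0.2837318 ] [ 1.4e-03 -4.0e-04 -1.0e+00] [ 0.535294   -0.32987475 -2.03291707]
scene foot bbox (np.int64(343), np.int64(356), np.int64(228), np.int64(238)) 111
side foot bbox (np.int64(244), np.int64(258), np.int64(254), np.int64(265)) 125
face [ 0.4923 -0.2176  0.0604] minus tcp [-0.0008  0.002  -0.2233] res [-1.2  1.  -0.1 -1.2  1.3  0.2]
```

Emit:
{"op": "arm_command", "data": {
  "plan": [
    [[0.03,-0.22,0],[0,0,0],255],
    [[0,0,-0.3],[0,0,0],255],
    [[0,0,-0.3],[0,0,0],255],
    [[0,0,-0.2],[0,0,0],255],
    [[0,0,0],[0,0,0],255]
  ]
}}

```text
clock: 8.8
tcp_pos: [0.4928, -0.224, 0.266]
tcp_rot: [-0.871, 1.39, 0.873]
wrist_force: [-1.0, 0.2, -1.4]
finger_gap: 0.0252
```

```bash
python3 m.py 3
```

```text
8.8 [ 0.49284837 -0.22403742  0.26595241] [-1.7e-03  8.0e-04 -1.0e+00] [-1.00811106  0.23854548 -1.35267253]
scene foot bbox (np.int64(343), np.int64(357), np.int64(235), np.int64(246)) 117
side foot bbox (np.int64(243), np.int64(259), np.int64(261), np.int64(273)) 131
face [ 0.492  -0.2213  0.0409] minus tcp [-0.0009  0.0027 -0.2251] res [-0.7  0.4 -0.6 -0.2  0.1  0.5]
```

View pics/m3.png

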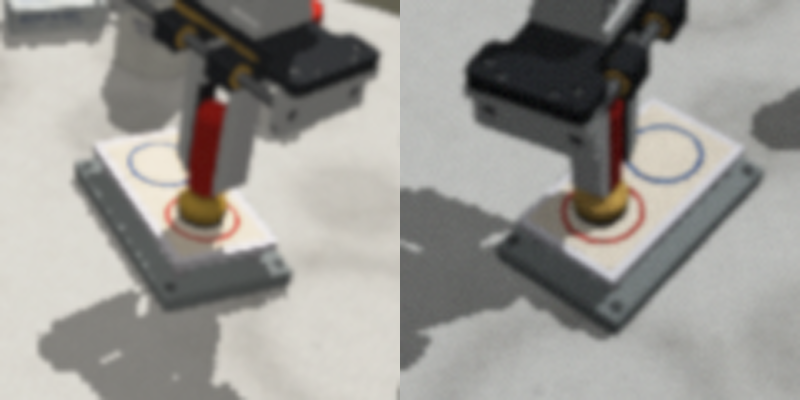

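m3 shows the foot (202,210 left, 602,205 right) inside the red ring and concentric to about 1 mm, hovering just above it. I'll ease down while watching the force.

Emit:
{"op": "arm_command", "data": {
  "plan": [
    [[0,-0.03,-0.05],[0,0,0],255],
    [[0,0,-0.05],[0,0,0],255],
    [[0,0,-0.05],[0,0,0],255],
    [[0,0,0],[0,0,0],255]
  ]
}}

```text
clock: 9.3
tcp_pos: [0.4932, -0.2248, 0.2638]
tcp_rot: [-0.872, 1.389, 0.872]
wrist_force: [-0.2, -0.1, -1.4]
finger_gap: 0.0253
```

Emit:
{"op": "arm_command", "data": {
  "plan": [
    [[0,0,-0.05],[0,0,0],255],
    [[0,0,-0.05],[0,0,0],255],
    [[0,0,0],[0,0,0],255]
  ]
}}

```text
clock: 9.6
tcp_pos: [0.4933, -0.2249, 0.262]
tcp_rot: [-0.872, 1.389, 0.872]
wrist_force: [-0.7, -0.4, 2.5]
finger_gap: 0.0257
```

Contact at about 4 N. About 2.5 mm more to reach halfway.

Emit:
{"op": "arm_command", "data": {
  "plan": [
    [[0,0,-0.05],[0,0,0],255],
    [[0,0,-0.05],[0,0,0],255],
    [[0,0,0],[0,0,0],255]
  ]
}}

```text
clock: 9.9
tcp_pos: [0.4933, -0.2249, 0.2601]
tcp_rot: [-0.872, 1.389, 0.872]
wrist_force: [-1.1, 0.6, 4.8]
finger_gap: 0.0253
```

Emit:
{"op": "arm_command", "data": {
  "plan": [
    [[0,0,-0.035],[0,0,0],255],
    [[0,0,0],[0,0,0],255],
    [[0,0,0],[0,0,0],255],
    [[0,0,0],[0,0,0],255],
    [[0,0,0],[0,0,0],255]
  ]
}}

```text
clock: 10.4
tcp_pos: [0.4933, -0.2249, 0.2594]
tcp_rot: [-0.872, 1.389, 0.872]
wrist_force: [-0.5, -0.1, 4.2]
finger_gap: 0.0261
```

Emit:
{"op": "arm_command", "data": {
  "plan": [
    [[0,0,0],[0,0,0],255],
    [[0,0,0],[0,0,0],255],
    [[0,0,0],[0,0,0],255],
    [[0,0,0],[0,0,0],255],
    [[0,0,0],[0,0,0],255]
  ]
}}

```text
clock: 10.9
tcp_pos: [0.4933, -0.2249, 0.2593]
tcp_rot: [-0.872, 1.389, 0.872]
wrist_force: [-0.9, -0.2, 4.8]
finger_gap: 0.0255
```

Emit:
{"op": "arm_command", "data": {
  "plan": [
    [[0,0,0],[0,0,0],255],
    [[0,0,0],[0,0,0],255],
    [[0,0,0],[0,0,0],255],
    [[0,0,0],[0,0,0],255]
  ]
}}

```text
clock: 11.3
tcp_pos: [0.4933, -0.2249, 0.2594]
tcp_rot: [-0.872, 1.389, 0.871]
wrist_force: [-1.1, -1.2, 5.1]
finger_gap: 0.0256
```

Sink is about 3.4 mm at about 6.3 N. I'll nudge 0.6 mm more and hold another 1.4 s.

Emit:
{"op": "arm_command", "data": {
  "plan": [
    [[0,0,-0.03],[0,0,0],255],
    [[0,0,0],[0,0,0],255],
    [[0,0,0],[0,0,0],255],
    [[0,0,0],[0,0,0],255],
    [[0,0,0],[0,0,0],255]
  ]
}}

```text
clock: 11.8
tcp_pos: [0.4933, -0.2249, 0.2588]
tcp_rot: [-0.872, 1.389, 0.872]
wrist_force: [-1.3, 0.5, 5.3]
finger_gap: 0.0253
```

Emit:
{"op": "arm_command", "data": {
  "plan": [
    [[0,0,0],[0,0,0],255],
    [[0,0,0],[0,0,0],255],
    [[0,0,0],[0,0,0],255],
    [[0,0,0],[0,0,0],255],
    [[0,0,0],[0,0,0],255]
  ]
}}

```text
clock: 12.3
tcp_pos: [0.4933, -0.2249, 0.2588]
tcp_rot: [-0.872, 1.389, 0.872]
wrist_force: [-0.4, -0.2, 5.7]
finger_gap: 0.0255
```

Emit:
{"op": "arm_command", "data": {
  "plan": [
    [[0,0,0],[0,0,0],255],
    [[0,0,0],[0,0,0],255],
    [[0,0,0],[0,0,0],255],
    [[0,0,0],[0,0,0],255]
  ]
}}

```text
clock: 12.7
tcp_pos: [0.4933, -0.2249, 0.2588]
tcp_rot: [-0.872, 1.389, 0.872]
wrist_force: [-0.4, 0.2, 5.8]
finger_gap: 0.0254
```

```bash
python3 m.py 4
```

```text
12.7 [ 0.49327564 -0.22486895  0.25883404] [ 3.e-04 -1.e-04 -1.e+00] [-0.44401351  0.23077565  5.84985731]
scene foot bbox (np.int64(344), np.int64(357), np.int64(237), np.int64(248)) 113
side foot bbox (np.int64(243), np.int64(259), np.int64(264), np.int64(276)) 122
face [ 0.492  -0.2234  0.0353] minus tcp [-0.0012  0.0015 -0.2236] res [-1.1  0.9 -0.3 -0.2  0.1  0.3]
```

Held at about 7 N net and 4 mm down. Lifting straight up, then back to the mat.

Emit:
{"op": "arm_command", "data": {
  "plan": [
    [[0,0,0.1],[0,0,0],255],
    [[0,0,0.15],[0,0,0],255],
    [[0,0,0.25],[0,0,0],255],
    [[0,0,0.75],[0,0,0],255],
    [[0,0,1],[0,0,0],255]
  ]
}}

```text
clock: 13.3
tcp_pos: [0.4926, -0.2246, 0.3031]
tcp_rot: [-0.87, 1.391, 0.874]
wrist_force: [0.3, -0.2, -1.1]
finger_gap: 0.0255
```

Emit:
{"op": "arm_command", "data": {
  "plan": [
    [[0,0,1],[0,0,0],255],
    [[0,0,1],[0,0,0],255],
    [[0,0.15,1],[0,0,0],255],
    [[0.07,1,0],[0,0,0],255],
    [[0.07,1,0],[0,0,0],255]
  ]
}}

```text
clock: 13.8
tcp_pos: [0.4958, -0.1818, 0.3642]
tcp_rot: [-0.871, 1.389, 0.87]
wrist_force: [-0.4, -0.1, -1.6]
finger_gap: 0.0253
```

Emit:
{"op": "arm_command", "data": {
  "plan": [
    [[0.07,1,0],[0,0,0],255],
    [[0.07,1,0],[0,0,0],255],
    [[0.07,1,0],[0,0,0],255],
    [[0.07,1,0],[0,0,0],255],
    [[0.07,1,0],[0,0,0],255]
  ]
}}

```text
clock: 14.3
tcp_pos: [0.5027, -0.081, 0.3634]
tcp_rot: [-0.871, 1.39, 0.872]
wrist_force: [0.1, -0.2, -0.7]
finger_gap: 0.0256
```

Emit:
{"op": "arm_command", "data": {
  "plan": [
    [[0.07,1,0],[0,0,0],255],
    [[0.07,1,0],[0,0,0],255],
    [[0.07,1,0],[0,0,0],255],
    [[0.07,1,0],[0,0,0],255],
    [[0.07,1,0],[0,0,0],255]
  ]
}}

```text
clock: 14.8
tcp_pos: [0.5098, 0.019, 0.3634]
tcp_rot: [-0.872, 1.39, 0.872]
wrist_force: [-0.1, -0.4, -0.3]
finger_gap: 0.0253
```

Emit:
{"op": "arm_command", "data": {
  "plan": [
    [[0.07,1,0],[0,0,0],255],
    [[0.07,1,0],[0,0,0],255],
    [[0.07,1,0],[0,0,0],255],
    [[0.07,1,0],[0,0,0],255],
    [[0.07,1,0],[0,0,0],255]
  ]
}}

```text
clock: 15.3
tcp_pos: [0.5167, 0.1189, 0.3634]
tcp_rot: [-0.872, 1.39, 0.872]
wrist_force: [0.1, 0.8, -1.1]
finger_gap: 0.0254
```

Emit:
{"op": "arm_command", "data": {
  "plan": [
    [[0.02,1,0],[0,0,0],255],
    [[0.02,1,0],[0,0,0],255],
    [[0,0.9,0],[0,0,0],255],
    [[0,0,0],[0,0,0],255],
    [[0,0,0],[0,0,0],255]
  ]
}}

```text
clock: 15.8
tcp_pos: [0.5176, 0.1757, 0.3633]
tcp_rot: [-0.873, 1.39, 0.872]
wrist_force: [0.0, -0.4, -1.7]
finger_gap: 0.0258
```

Emit:
{"op": "arm_command", "data": {
  "plan": [
    [[0,0.15,-1],[0,0,0],255],
    [[0,0,-1],[0,0,0],255],
    [[0,0,-1],[0,0,0],255],
    [[0,0,-1],[0,0,0],255],
    [[0,0,-1],[0,0,0],255]
  ]
}}

```text
clock: 16.3
tcp_pos: [0.518, 0.1772, 0.2629]
tcp_rot: [-0.871, 1.39, 0.869]
wrist_force: [0.4, 0.3, -0.5]
finger_gap: 0.0258
```

Emit:
{"op": "arm_command", "data": {
  "plan": [
    [[0,0,-0.5],[0,0,0],255],
    [[0,0,-0.4],[0,0,0],255],
    [[0,0,-0.35],[0,0,0],255],
    [[0,0,0],[0,0,0],255],
    [[0,0,0],[0,0,0],255]
  ]
}}

```text
clock: 16.8
tcp_pos: [0.518, 0.1792, 0.239]
tcp_rot: [-0.872, 1.388, 0.872]
wrist_force: [0.4, -0.4, -1.7]
finger_gap: 0.0257
```

```bash
python3 m.py 5
```

```text
16.8 [0.51800014 0.17917076 0.23897077] [ 6.e-04  2.e-04 -1.e+00] [ 0.42164426 -0.37492142 -1.70753582]
scene foot bbox (np.int64(212), np.int64(222), np.int64(185), np.int64(193)) 75
side foot bbox (np.int64(246), np.int64(266), np.int64(144), np.int64(168)) 125
face [0.5029 0.1681 0.0257] minus tcp [-0.0151 -0.0111 -0.2133] res [-0.8  1.   0.2  4.3 -4.4 -0.3]
```

View pics/m5.png

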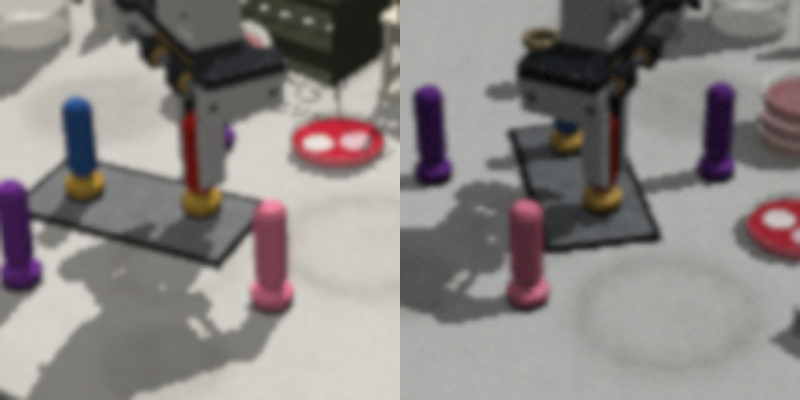

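m5 shows the red foot over the mat at (202,200) left and (602,198) right, well inside the edges. The fit was spoiled because the blue stamp's foot was included, so I'm ignoring it. About 6 mm remain, so I'll ease down until contact.

Emit:
{"op": "arm_command", "data": {
  "plan": [
    [[0,0,-0.1],[0,0,0],255],
    [[0,0,-0.1],[0,0,0],255],
    [[0,0,-0.05],[0,0,0],255],
    [[0,0,0],[0,0,0],255]
  ]
}}

```text
clock: 17.3
tcp_pos: [0.5177, 0.1792, 0.2334]
tcp_rot: [-0.872, 1.389, 0.872]
wrist_force: [0.2, 0.2, -1.7]
finger_gap: 0.0257
```

Emit:
{"op": "arm_command", "data": {
  "plan": [
    [[0,0,-0.035],[0,0,0],255],
    [[0,0,0],[0,0,0],255]
  ]
}}

```text
clock: 17.5
tcp_pos: [0.5178, 0.1792, 0.2329]
tcp_rot: [-0.872, 1.389, 0.872]
wrist_force: [0.1, -0.5, -1.2]
finger_gap: 0.0256
```

Emit:
{"op": "arm_command", "data": {
  "plan": [
    [[0,0,-0.03],[0,0,0],255],
    [[0,0,0],[0,0,0],255]
  ]
}}

```text
clock: 17.7
tcp_pos: [0.5178, 0.1792, 0.2328]
tcp_rot: [-0.872, 1.389, 0.872]
wrist_force: [-1.5, 0.2, 4.4]
finger_gap: 0.0258
```

Seated on the mat. Releasing.

Emit:
{"op": "arm_command", "data": {
  "plan": [
    [[0,0,0.02],[0,0,0],175],
    [[0,0,0],[0,0,0],150],
    [[0,0,0],[0,0,0],100],
    [[0,0,0],[0,0,0],40],
    [[0,0,0],[0,0,0],0]
  ]
}}

```text
clock: 18.2
tcp_pos: [0.5178, 0.1792, 0.2326]
tcp_rot: [-0.872, 1.389, 0.872]
wrist_force: [0.3, 0.1, 0.8]
finger_gap: 0.058
```

Emit:
{"op": "arm_command", "data": {
  "plan": [
    [[0,0,0],[0,0,0],0],
    [[0,0,0],[0,0,0],0],
    [[0,0,0],[0,0,0],0],
    [[0,0,0],[0,0,0],0]
  ]
}}

```text
clock: 18.6
tcp_pos: [0.5178, 0.1792, 0.2327]
tcp_rot: [-0.872, 1.389, 0.872]
wrist_force: [0.4, 0.6, 1.1]
finger_gap: 0.0902
```

Emit:
{"op": "arm_command", "data": {
  "plan": [
    [[0,0,0.4],[0,0,0],0],
    [[0,0,0.8],[0,0,0],0],
    [[0,0,1],[0,0,0],0],
    [[0,0,1],[0,0,0],0],
    [[0,0,1],[0,0,0],0]
  ]
}}

```text
clock: 19.1
tcp_pos: [0.5177, 0.1791, 0.318]
tcp_rot: [-0.872, 1.389, 0.872]
wrist_force: [0.1, 0.5, -0.6]
finger_gap: 0.094
```

Emit:
{"op": "arm_command", "data": {
  "plan": [
    [[0,0,1],[0,0,0],0],
    [[0,0,1],[0,0,0],0],
    [[0,0,1],[0,0,0],0],
    [[0,0,1],[0,0,0],0],
    [[0,0,0],[0,0,0],0]
  ]
}}

```text
clock: 19.6
tcp_pos: [0.5185, 0.1793, 0.3997]
tcp_rot: [-0.872, 1.383, 0.87]
wrist_force: [0.1, 0.1, -0.0]
finger_gap: 0.0937
```

```bash
python3 - <<'E'
from h import *
s=read_state();print(s["clock"],s["tcp_pos"],s["wrist_force"])
a=snapshot("scene");b=snapshot("side")
print(ringfit(a,cam("scene"),np.array([.4925,-.2223,.034]),.034,"red"))
cv2.imwrite("pics/f.png",np.hstack([cv2.resize(a[120:290,150:400],(400,272)),cv2.resize(b[100:300,130:330],(400,400))[:272]]))
E
```

```text
19.6 [0.5184941  0.17933816 0.39967591] [ 0.10158913  0.05212033 -0.00361267]
(array([ 0.4923, -0.2235]), np.float64(0.0235), 81)
```

View pics/f.png

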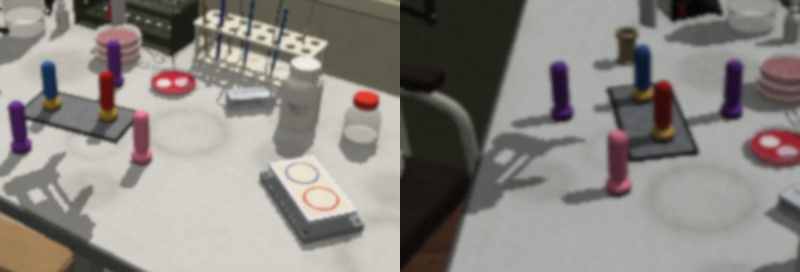

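The final view shows the red stamp upright on the mat at (107,95) left and (662,110) right. Blue is still in its place, the plate has sprung back, and the gripper is clear.

```bash
python3 -c "
from cell import *
print(hand_in())"
```

```text
the job is handed in; nothing more can be done
None
```

I embossed the label inside the red ring, stood the red stamp back on the mat, let go of it, and handed the job in at about 20 s on the robot's clock.

- **Stamping:** The foot was centred in the red ring to about 1–2 mm. I pressed to about 7 N, which is roughly 4 mm down. The first press fell a little short, about 3.4 mm for about 1.4 s. I then went 0.6 mm deeper without lifting and held about 1.4 s more. I lifted straight off, with TCP drift under 1 mm.
- **Putting back:** The red stamp is within about 2 mm of where it stood. It was set down with about 5–6 N of contact before I released it.
- **Last checks:** The final pictures show the red stamp upright, the blue stamp still in its place, and the ring where it was before. The gripper is open about 105 mm above where it let go, with the wrist force near zero.
- **Checks that failed:** Two image fits of the stamp's foot were wrong: one from a bug in my script, which I fixed and repeated, and one where the blue stamp's foot got into the measurement. I ignored the second and relied on the picture and the contact force instead.
- **Not checked:** I did not inspect the label itself for an embossed mark.

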